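# Hold the suction table's bleed valve open at the third click

## Task

Pull the blue-handled push rod up out of the wooden tool rack and, with its black tip, press the red sprung cap inside the bleed valve's yellow guard ring down past the first and second clicks to the third (the cap's top level with the red marks), and no further. The cap springs back if let go, so finish while still holding: the rod gripped and pressing the cap at the third click. Only the rod may touch the cap, and leave everything else where it is.

Things in the scene. Friction and masses are not known exactly. Their poses are not given: they have to be found in the camera images.
- rod_mid (a point): centre (half-way, on the axis) of the push rod: loose, round, 160 mm long, about 120 g, upright in one of the rack's wells, foot 10 mm above the bench. z axis: from tip to handle. Lower 102 mm: steel shaft, diameter 12 mm, flat black rubber tip 80 mm below this point. Upper 58 mm: bright blue handle, diameter 20 mm, 22 to 80 mm above this point (white ring low on it); grip it there.
- rack: wooden tool rack, fixed block 60 x 210 x 60 mm high (x, y, z); origin at the centre of its underside, on the bench. Three round wells, 17 mm across, 50 mm deep, in a row at y = -70, 0, +70 mm. Rod, brush and marker stand in them, one each, in any order.
- cap_top (a point): centre of the flat top of the bleed valve's red cap (moves with it; z up). Disc 36 mm across, 6 mm thick; top 100 mm above the bench at rest. Marks on the guard posts are level with the cap's top at the clicks: green at the first (88 mm above the bench), yellow at the second (76 mm), red at the third (64 mm).
- valve: bleed valve, fixed; origin on the bench right under the cap's centre. Grey housing 110 x 130 x 45 mm high (x, y, z), brass nozzle reaching 30 mm out of its +x side. Round the cap a yellow guard ring, inner diameter 42 mm, outer 58 mm, top 125 mm above the bench (25 mm above the resting cap), on four thin steel posts.
- plunger (a joint): how far the cap is pressed, m: 0 at rest, 0.012 first click, 0.024 second, 0.036 third, 0.048 hard stop (too far). A spring pushes it back up: about 4 N at the start, 6 N at the first click, 7.5 N at the second, 9.5 N at the third; the clicks add a ripple of +-3 N, stiffest 3 mm past each click (10.5 N past the second), easiest 3 mm before the next. It never stays down by itself.
- brush: paste brush standing in the rack, bystander: 12 mm light wooden handle down, copper ferrule 26 mm wide and pale bristles up, 145 mm long; origin at its foot
- marker: white marker with a black cap upwards, standing in the rack, bystander: 15 mm across, 130 mm long; origin at its foot
- tape: roll of cream tape lying flat, bystander: 100 mm across, 25 mm high; origin at the centre of its underside
- paste: closed paste jar, bystander: 70 mm across, 90 mm high; origin at the centre of its underside
- weight: marble paperweight, bystander: 100 x 60 x 35 mm high; origin at the centre of its underside
- felt_weight: plain golden-brown (brass) cylinder weight, bystander: 60 mm across, 40 mm high; origin at the centre of its underside
There are look-alikes about, which are no part of the job. Leave any green or orange look-alike of the part that bears rod_mid alone.

How it is judged:
On the way, in this order (a step that is already met when the one before it is completed fails the run):
1. the push rod is gripped and pulled clear of the rack: its centre more than 145 mm above the bench (height (world z) of rod_mid above 0.145 m and contact force between the fingers and rod above 1 N), for 0.1 s.
2. the gripped rod presses the cap beyond the first click (value of joint plunger above 0.013 m and contact force between rod and plunger above 1 N and contact force between the fingers and rod above 1 N), for 0.05 s.
At the end, for the whole second after the job is handed in: Through the last second the cap stays at the third click (36 mm down, from 4.5 mm above to 4.5 mm below it), pressed by the rod with more than 2 N, while the fingers grip the rod with more than 2 N (value of joint plunger between 0.0315 and 0.0405 m and contact force between rod and plunger above 2 N and contact force between the fingers and rod above 2 N); the arm keeps its last pose, push and grip.
It fails at once if the cap is pushed on far beyond the third click, towards its hard stop (more than 44 mm down) (value of joint plunger above 0.044 m).
It fails at once if the robot itself touches the cap (contact force between any of the fingers, the arm and plunger above 0.5 N).
It fails at once if the brush or the marker is moved more than 30 mm (distance of any of brush, marker from where it was at the start of the episode above 0.03 m).
It fails at once if the tape roll, paste jar, marble paperweight or brass weight is moved more than 20 mm (distance of any of tape, paste, weight, felt_weight from where it was at the start of the episode above 0.02 m).
It also fails if it takes over 45 s, if anything falls off the work surface, if the arm or the gripper's body presses on something with over 40 N, if the wrist force passes 120 N, or if a joint passes its speed limit or range.

## Robot

A 7-joint arm with a two-finger parallel gripper is mounted at the origin on the work surface. World frame = base frame: x ahead of the robot, y to its left, z up, the work surface at z = 0. Lengths are in m, angles in rad, forces in N, time in s.
With the tool pointing down it reaches from about 0.4 to 0.875 m from the base axis. Payload 19.3 kg.
Tool frame: the origin (TCP) lies midway between the tips of the shut fingers; the grasp point (between the pads) lies 19 mm behind it; z points along the fingers, y is the line along which they close (so a half turn about z gives the same grasp; the last joint's range is limited). The gripper opens to 85 mm and grips with 20 to 120 N. Pads are 22 mm wide; open, the fingers measure 114 mm over their backs; the gripper's body (76 mm by 85 mm) begins 54 mm behind the grasp point. The pads swing forward as they close: fully open they stand 13 mm farther back than shut.
Start: joints at [-1.415, 0.521, -0.036, 1.599, 0.021, 1.021, -0.113], TCP at [0.14, 0.609, 0.231] pointing down, gripper open.
Joint ranges: [-2.91, 2.91], [-0.3, 2.13], [-1.5, 1.42], [0.17, 2.43], [-1.26, 4.41], [0.16, 1.93], [-2.52, 2.52]. Speed limits (rad/s): [1.89, 1.89, 2.39, 2.39, 3.01, 3.01, 3.01].

## Interface

Orientations are given as [roll, pitch, yaw] about the fixed x, y, z axes, in that order (R = Rz(yaw) Ry(pitch) Rx(roll)).
In Python, from workcell import * gives the robot as it stands. The module is installed in compiled form; this text tells all that it offers.
- The arm moves only by the tool play_rows, never from a script. Its argument "deltas" is a list of rows, each a list of 7 numbers: the shift along the tool's x, y, z in units of 500 mm (1.0 is 500 mm), then the turn, a rotation vector about the tool's x, y, z in units of 120 degrees (1.0 is 120 degrees), then the closure, from 0 (fully open) to 1 (shut). A call has 1 to 10 rows; each row is the pose to reach, as a shift and turn from the pose commanded when the call began, along the tool's axes at that moment; what a row does not reach only later rows make up. A row lasts 1/10 s, in which the tool goes at most 50 mm and 8.59 degrees, less where a joint would pass 70% of its speed; a pose out of reach is approached as far as the arm can. A call with a number of a shift or a turn outside -1 to 1 is refused whole. A call with a gripper value outside its range is refused whole. The fingers move at their own pace and stop on an object; "newtons" is the grip in N (left out, the last holds). Time passes only in rows, so rows that repeat a pose let the fingers close. It gives the time, the measured TCP pose, the force, the opening and the grip force at its end, in the units of the state.
- observe(): the state, without advancing time (a new reading comes with each control period).
- grab_frame(name): name is "scene" or "top" or "wrist"; returns the picture (480x640x3 uint8, red, green, blue); there is no depth.
- get_calibration(name): a dict with "fovy" (degrees; the focal length in pixels is half the picture's height over the tangent of half this angle, whatever the lens; pixels are square), "cx", "cy" (the principal point, pixels), "xyz" and "rotation" of the camera in the world. Camera axes: x right, y down, z forward; pixel columns grow to the right and rows downward; lengths in m; the calibration is good to about 2 mm. The wrist camera is an equidistant fisheye: a pixel r from the principal point sees the ray r / f radians off the axis. A picture is of the moment at which its call begins: read the wrist's pose just before it. get_calibration takes no time and is no camera call; for the wrist camera it gives the pose at the moment of the call.
- job_done(): hands the job in; it is judged then, once.
The state is a dict: "clock": time; "qpos": joint angles; "qd": joint speeds; "joint_efforts": joint torques, N m; "position": TCP position; "tool_rot": TCP orientation; "force": force on the tool from outside, world axes, zero at the start; "moment": the same for the moment, N m; "grip_width": finger opening in m; "finger_force": force on a finger pad.
Only numpy, scipy, OpenCV 4.12 (cv2) and the standard library are available. Lean on these libraries where they do the work, as an engineer would, in place of code of your own. Each camera call takes 0.05 s, during which the arm holds its last target. There are 200 camera calls.

## Working session

There is one attempt and no reset: what is moved stays moved. The work goes in short steps, Python scripts to look and compute and a tool call to move; the robot and the scene stay as the last step left them, time stands still between calls to the robot, and variables do not carry over. Pictures are saved under pics/ and viewed, at most 10 in all, crops included, and the job is handed in when it is done.

Besides the shell and the picture viewer there is one more tool, called after "Emit:" by a JSON object that holds its "name" and its "arguments", one argument or row to a line. play_rows: Moves the arm, as the interface text tells. Its arguments: {"type":"object","properties":{"deltas":{"type":"array"},"newtons":{"type":"number"}},"required":["deltas"]}

```bash
mkdir -p pics; python3 - <<'E'
from workcell import *
import cv2,numpy as np
for n in ["scene","top"]:
    im=grab_frame(n); cv2.imwrite(f"pics/{n}0.png",im[:,:,::-1]); c=get_calibration(n); print(n,{k:np.round(v,4).tolist() for k,v in c.items() if not isinstance(v,str)})
s=observe(); print({k:np.round(v,3).tolist() for k,v in s.items()})
E
```

```text
scene {'fovy': 43.032, 'cx': 310.9365, 'cy': 237.1039, 'xyz': [1.3578, -0.7095, 1.1172], 'rotation': [-2.3623, -0.0014, 0.8273]}
top {'fovy': 51.9088, 'cx': 314.25, 'cy': 244.5987, 'xyz': [0.5106, 0.0098, 1.5905], 'rotation': [-3.0966, -0.0016, -1.5435]}
{'clock': 0.1, 'qpos': [-1.415, 0.522, -0.036, 1.6, 0.021, 1.021, -0.113], 'qd': [0.001, -0.003, 0.0, -0.003, 0.001, -0.0, 0.0], 'joint_efforts': [0.003, -92.849, 1.983, -37.053, 0.018, 0.005, 0.0], 'position': [0.14, 0.609, 0.231], 'tool_rot': [-3.141, 0.0, 2.916], 'force': [0.112, -0.573, -0.017], 'moment': [0.003, 0.005, 0.039], 'finger_force': 0.0, 'grip_width': 0.086}
```

View pics/scene0.png

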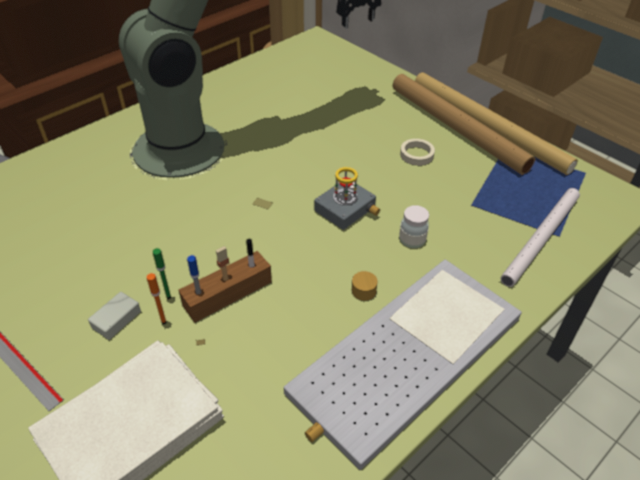

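View pics/top0.png

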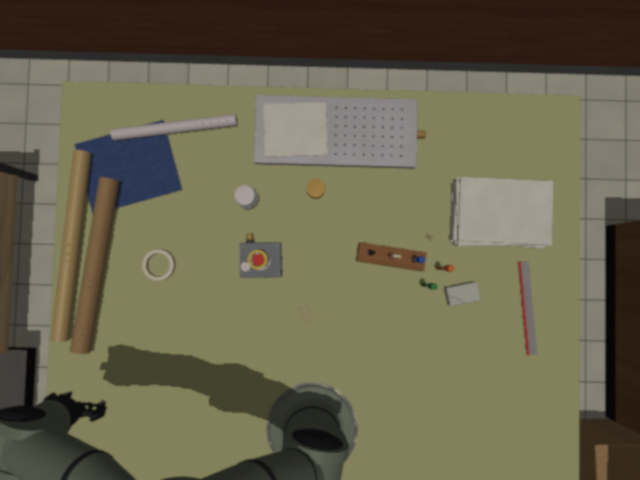

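The scene view shows the blue rod at (193,265) in the rack's near-left well, the brush at (223,262) and the marker at (250,252). The green and orange look-alikes are left of it, and the valve ring is at (346,178). In the top view the rod is at about (421,260) and the ring at (258,260).

```bash
cat > h.py <<'E'
from workcell import *
import cv2,numpy as np
from scipy.spatial.transform import Rotation as Ro
def rays(c,px,fish=False):
    f=240/np.tan(np.radians(c["fovy"])/2); d=(np.atleast_2d(px)-[c["cx"],c["cy"]])/f
    if fish:
        r=np.linalg.norm(d,axis=1,keepdims=True)+1e-12; v=np.hstack([d/r*np.sin(r),np.cos(r)])
    else: v=np.hstack([d,np.ones((len(d),1))])
    R=np.array(c["rotation"]); R=R if R.shape==(3,3) else Ro.from_euler("xyz",R).as_matrix()
    v=v@R.T; return np.array(c["xyz"]),v/np.linalg.norm(v,axis=1,keepdims=True)
def plane(c,px,z,fish=False):
    o,v=rays(c,px,fish); return o+v*((z-o[2])/v[:,2])[:,None]
def tri(r):
    A=0;b=0
    for o,v in r:
        P=np.eye(3)-np.outer(v[0],v[0]); A=A+P; b=b+P@o
    x=np.linalg.solve(A,b); return x,[float(np.linalg.norm(np.cross(x-o,v[0]))) for o,v in r]
def blobs(im,lo,hi,amin=8):
    h=cv2.cvtColor(im,cv2.COLOR_RGB2HSV); m=cv2.inRange(h,lo,hi)
    n,l,s,c=cv2.connectedComponentsWithStats(m)
    return [(s[i].tolist(),c[i].round(1).tolist()) for i in range(1,n) if s[i,4]>=amin],l
E
python3 - <<'E'
from h import *
im={n:cv2.imread(f"pics/{n}0.png")[:,:,::-1].copy() for n in ["scene","top"]}
C={n:get_calibration(n) for n in im}
for k,lo,hi in [("blue",(108,170,60),(130,255,255)),("red",(0,190,90),(5,255,255)),("yel",(18,190,120),(30,255,255)),("rack",(5,100,40),(14,220,140))]:
    for n in im: print(k,n,blobs(im[n],lo,hi,10)[0][:12])
E
```

```text
blue scene [([188, 256, 9, 19, 112], [192.4, 265.0])]
blue top [([417, 258, 6, 3, 16], [419.8, 259.0])]
red scene [([0, 334, 62, 67, 185], [31.2, 368.5])]
red top []
yel scene [([337, 169, 19, 6, 22], [346.2, 170.3]), ([337, 177, 19, 6, 46], [345.4, 180.1])]
yel top []
rack scene [([0, 0, 150, 110, 4835], [57.1, 56.8]), ([194, 0, 76, 53, 1549], [233.4, 16.8]), ([253, 28, 18, 21, 233], [261.6, 38.2]), ([197, 36, 23, 15, 75], [205.3, 42.1]), ([202, 43, 35, 29, 368], [217.3, 56.5]), ([0, 81, 108, 76, 1471], [39.5, 118.6]), ([104, 84, 16, 25, 189], [111.8, 97.3]), ([122, 87, 15, 18, 125], [128.8, 94.0]), ([42, 98, 63, 42, 1032], [71.6, 118.5]), ([522, 159, 12, 14, 72], [527.1, 165.7]), ([180, 253, 90, 68, 2560], [225.0, 286.0]), ([218, 259, 10, 9, 53], [222.6, 263.0])]
rack top [([0, 0, 640, 67, 37097], [336.0, 28.7]), ([616, 221, 24, 214, 4383], [628.0, 324.1]), ([358, 244, 67, 26, 968], [388.6, 256.3]), ([518, 261, 4, 42, 44], [519.6, 280.6]), ([437, 265, 14, 6, 39], [444.3, 267.6]), ([522, 305, 3, 30, 30], [523.1, 319.5]), ([525, 336, 4, 19, 21], [525.6, 345.9])]
```

```bash
python3 - <<'E'
from h import *
im={n:cv2.imread(f"pics/{n}0.png")[:,:,::-1].copy() for n in ["scene","top"]}
C={n:get_calibration(n) for n in im}
def roi(n,lo,hi,x0,y0,x1,y1):
    m=cv2.inRange(cv2.cvtColor(im[n],cv2.COLOR_RGB2HSV),lo,hi); z=np.zeros_like(m); z[y0:y1,x0:x1]=m[y0:y1,x0:x1]; return z
b=roi("top",(105,100,30),(130,255,255),405,245,435,275); p=np.argwhere(b)[:,::-1]; print("blue top",p.min(0),p.max(0),p.mean(0))
print("handle tri",tri([rays(C["scene"],[192.4,265]),rays(C["top"],p.mean(0))]), plane(C["top"],p.mean(0),.155), plane(C["scene"],[192.4,265],.141))
r=roi("top",(16,130,60),(32,255,255),238,240,282,280)
r2=roi("top",(0,120,60),(12,255,255),238,240,282,280)
r2|=roi("top",(170,120,60),(180,255,255),238,240,282,280)
for nm,m,z in [("ring",r,.123),("cap",r2,.1)]:
    p=np.argwhere(m)[:,::-1]; (cx,cy),R=cv2.minEnclosingCircle(p.astype(np.float32)); print(nm,len(p),cx,cy,R,plane(C["top"],[cx,cy],z),p.mean(0),plane(C["top"],p.mean(0),z))
y=roi("scene",(14,150,90),(32,255,255),325,160,365,190); p=np.argwhere(y)[:,::-1]; e=cv2.fitEllipse(cv2.convexHull(p.astype(np.float32)));print("ring scene",e,plane(C["scene"],e[0],.121))
k=roi("top",(3,80,30),(16,230,150),340,235,440,280); q=cv2.minAreaRect(np.argwhere(k)[:,::-1].astype(np.float32)); print(q, plane(C["top"],cv2.boxPoints(q),.06))
E
```

```text
blue top [416 257] [423 261] [420.03125 259.125  ]
handle tri (array([ 0.54130736, -0.30243086,  0.144277  ]), [0.0004206968335139242, 0.00042069683351397694]) [[ 0.54132246 -0.29976952  0.155     ]] [[ 0.53825393 -0.30136722  0.141     ]]
ring 116 257.28314208984375 258.93975830078125 9.343585968017578 [[0.52931404 0.1774888  0.123     ]] [258.26724138 258.78448276] [[0.52985565 0.17457778 0.123     ]]
cap 108 257.5705871582031 259.311767578125 5.90117883682251 [[0.52850845 0.17921222 0.1       ]] [257.81481481 259.44444444] [[0.52812809 0.1784617  0.1       ]]
ring scene ((346.06103515625, 174.96051025390625), (16.10873794555664, 21.61590003967285), 93.94953155517578) [[0.53040513 0.1750998  0.121     ]]
((398.66033935546875, 257.4693908691406), (82.95787048339844, 18.247217178344727), 8.841814994812012) [[ 0.53489244 -0.1224513   0.06      ]
 [ 0.59113957 -0.12985156  0.06      ]
 [ 0.55847689 -0.385292    0.06      ]
 [ 0.502334   -0.3774766   0.06      ]]
```

```bash
python3 -c "
import cv2
a=cv2.imread('pics/top0.png')[235:285,235:435]; b=cv2.imread('pics/scene0.png')[160:320,140:390]
import numpy as np
a=cv2.resize(a,(800,200));b=cv2.resize(b,(600,384)); c=np.zeros((590,800,3),np.uint8);c[:200]=a;c[205:589,:600]=b;cv2.imwrite('pics/crop.png',c)"
```

```text
(no output)
```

View pics/crop.png

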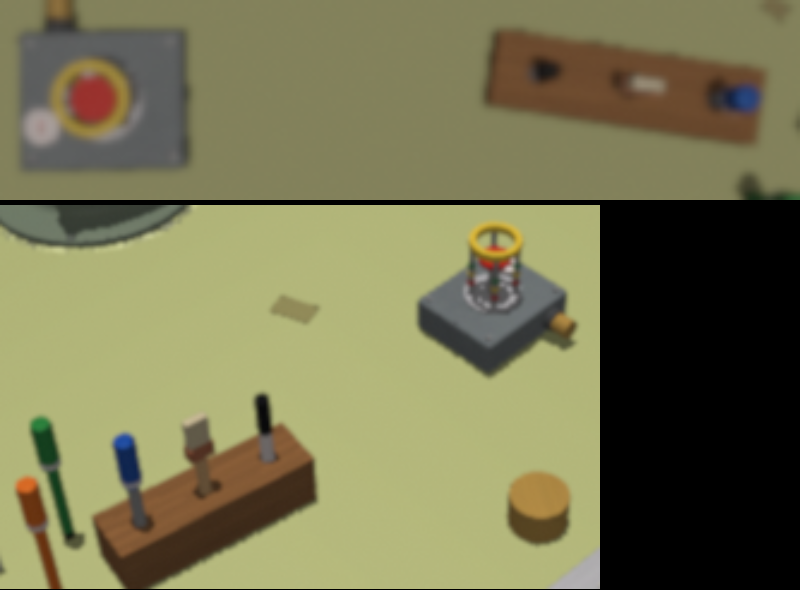

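The crop confirms it: the rod is in the -y well next to the brush, and the red cap is centred in the yellow ring. I'll move above the valve first, because it lies on the way.

```bash
cat >> h.py <<'E'
def goal(pos,yaw,tilt=None):
    s=observe(); R=Ro.from_euler("xyz",s["tool_rot"]); G=Ro.from_euler("xyz",[np.pi,0,yaw])
    d=R.inv().apply(np.array(pos)-s["position"])/.5; t=(R.inv()*G).as_rotvec()/np.radians(120)
    print("t",s["clock"],"at",np.round(s["position"],4),np.round(s["tool_rot"],4),"->",np.round(d,4).tolist(),np.round(t,4).tolist())
E
python3 - <<'E'
from h import *
goal([.50,.17,.33],2.2)
c=get_calibration("top")
for p in ([430,286],[446,267]): print(plane(c,p,.165))
print(get_calibration("wrist"))
E
```

```text
t 0.1 at [0.1399 0.6088 0.2308] [-3.1406  0.      2.9158] -> [-0.8984, -0.6943, -0.1977] [-0.0005, 0.0002, 0.3417]
[[ 0.46441215 -0.32773492  0.165     ]]
[[ 0.52041619 -0.37304822  0.165     ]]
{'fovy': 65.70646984690485, 'cx': 317.8822648220116, 'cy': 240.60619460917837, 'xyz': array([0.07379641, 0.62562713, 0.37326641]), 'rotation': array([2.86484300e+00, 1.35331729e-03, 1.34506963e+00])}
```

Emit:
{"name": "play_rows", "arguments": {
  "deltas": [
    [-0.05,-0.04,-0.1,0,0,0.05,0],
    [-0.15,-0.12,-0.18,0,0,0.1,0],
    [-0.22,-0.17,-0.198,0,0,0.15,0],
    [-0.29,-0.225,-0.198,0,0,0.2,0],
    [-0.36,-0.28,-0.198,0,0,0.25,0],
    [-0.43,-0.335,-0.198,0,0,0.3,0],
    [-0.5,-0.39,-0.198,0,0,0.34,0],
    [-0.57,-0.44,-0.198,0,0,0.34,0],
    [-0.64,-0.495,-0.198,0,0,0.34,0],
    [-0.71,-0.55,-0.198,0,0,0.34,0]
  ]
}}

```text
clock: 1.1
position: [0.4251, 0.2599, 0.3303]
tool_rot: [-3.142, -0.0, 2.204]
force: [-0.4, 1.1, -0.6]
grip_width: 0.0845
finger_force: 0.0
```

```bash
python3 - <<'E'
from h import *
goal([.50,.17,.33],2.2)
E
```

```text
t 1.1 at [0.4251 0.2599 0.3303] [-3.1416e+00 -1.0000e-04  2.2036e+00] -> [-0.2335, 0.0144, 0.0006] [-0.0, -0.0, 0.0017]
```

Emit:
{"name": "play_rows", "arguments": {
  "deltas": [
    [-0.1,0.006,0,0,0,0,0],
    [-0.18,0.012,0,0,0,0,0],
    [-0.22,0.014,0,0,0,0,0],
    [-0.22,0.014,0,0,0,0,0],
    [-0.22,0.014,0,0,0,0,0]
  ]
}}

```text
clock: 1.6
position: [0.4948, 0.1772, 0.33]
tool_rot: [-3.141, -0.0, 2.203]
force: [0.2, 0.3, -0.1]
grip_width: 0.0855
finger_force: 0.0
```

```bash
python3 - <<'E'
from h import *
c=get_calibration("wrist"); im=grab_frame("wrist"); cv2.imwrite("pics/w1.png",im[:,:,::-1])
np.save("w1.npy",c,allow_pickle=True); print(c["xyz"])
o=c["xyz"]
for k,lo,hi in [("red",(0,150,60),(8,255,255)),("yel",(18,150,80),(32,255,255))]:
    B,l=blobs(im,lo,hi,80)
    for s,ce in B: print(k,s,ce,plane(c,ce,.125 if k=="yel" else .1,True)[0])
goal([.54,-.2,.33],1.441)
E
```

```text
[0.45541014 0.23427794 0.47249985]
red [328, 212, 34, 30, 775] [345.1, 226.3] [0.53116125 0.1776524  0.1       ]
yel [317, 202, 60, 58, 1374] [346.4, 230.8] [0.52980651 0.17863834 0.125     ]
yel [397, 212, 20, 21, 236] [407.1, 222.8] [0.57305761 0.22059061 0.125     ]
yel [374, 365, 41, 44, 1316] [393.9, 386.9] [0.69219983 0.06249211 0.125     ]
t 1.65 at [0.4945 0.1777 0.3301] [-3.1411e+00 -5.0000e-04  2.2044e+00] -> [-0.6627, -0.374, 0.0] [-0.0003, -0.0001, 0.3645]
```

View pics/w1.png

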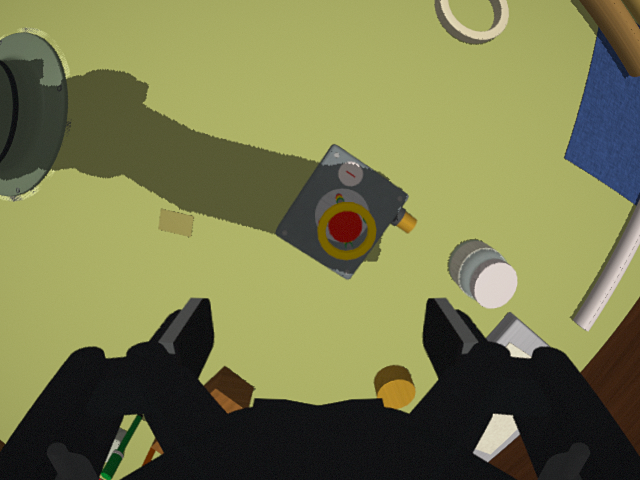

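The ring is at (346,230) with the cap centred in it, which puts the valve at about (0.530, 0.178). That agrees with the top view. Now on to the rod.

Emit:
{"name": "play_rows", "arguments": {
  "deltas": [
    [-0.07,-0.04,0,0,0,0.04,0],
    [-0.14,-0.08,0,0,0,0.08,0],
    [-0.22,-0.12,0,0,0,0.12,0],
    [-0.3,-0.17,0,0,0,0.16,0],
    [-0.38,-0.21,0,0,0,0.2,0],
    [-0.46,-0.25,0,0,0,0.24,0],
    [-0.54,-0.3,0,0,0,0.28,0],
    [-0.6,-0.34,0,0,0,0.32,0],
    [-0.64,-0.365,0,0,0,0.3645,0],
    [-0.6627,-0.374,0,0,0,0.3645,0]
  ]
}}

```text
clock: 2.65
position: [0.5402, -0.2016, 0.3302]
tool_rot: [-3.141, 0.0, 1.438]
force: [-0.4, 1.2, -1.0]
grip_width: 0.0851
finger_force: 0.0
```

```bash
python3 - <<'E'
from h import *
goal([.541,-.26,.29],1.441)
E
```

```text
t 2.65 at [ 0.5402 -0.2016  0.3302] [-3.1413e+00  2.0000e-04  1.4377e+00] -> [-0.1156, 0.0172, 0.0805] [-0.0001, 0.0001, -0.0016]
```

Emit:
{"name": "play_rows", "arguments": {
  "deltas": [
    [-0.06,0.01,0.02,0,0,0,0.3],
    [-0.11,0.015,0.05,0,0,0,0.3],
    [-0.116,0.017,0.05,0,0,0,0.3],
    [-0.116,0.017,0.05,0,0,0,0.3],
    [-0.116,0.017,0.05,0,0,0,0.3]
  ]
}}

```text
clock: 3.15
position: [0.5418, -0.2577, 0.3056]
tool_rot: [3.141, -0.001, 1.443]
force: [0.2, 1.0, 0.2]
grip_width: 0.0595
finger_force: 0.0
```

```bash
python3 - <<'E'
from h import *
c=get_calibration("wrist"); im=grab_frame("wrist"); cv2.imwrite("pics/w2.png",im[:,:,::-1])
np.save("w2.npy",c,allow_pickle=True); print(c["xyz"],observe()["grip_width"])
B,l=blobs(im,(105,130,40),(130,255,255),80)
for s,ce in B: print(s,ce,plane(c,ce,.155,True)[0])
goal([.541,-.30,.122],1.441)
E
```

```text
[ 0.55213006 -0.18780523  0.44812285] 0.059923013525842124
[314, 253, 23, 39, 716] [324.7, 272.4] [ 0.54363374 -0.29877705  0.155     ]
t 3.2 at [ 0.5418 -0.2577  0.3057] [ 3.1409e+00 -6.0000e-04  1.4432e+00] -> [-0.0843, 0.0089, 0.3674] [0.0003, -0.0003, 0.0011]
```

View pics/w2.png

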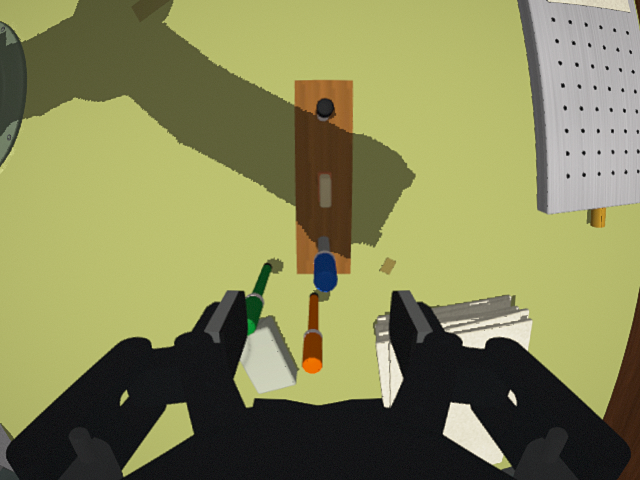

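```bash
python3 - <<'E'
from h import *
c=np.load("w2.npy",allow_pickle=True).item(); c2={n:get_calibration(n) for n in ("top","scene")}
for p,z in ([325,281.5],.17),([324,243],.064): print(plane(c,p,z,True))
print(tri([rays(c,[324.7,272.4],True),rays(c2["scene"],[192.4,265])]),tri([rays(c,[324.7,272.4],True),rays(c2["top"],[420,259.1])]))
# look-alike tops: wrist vs scene
for w,s in ([312,366],[153,277]),([249,327],[158,252]): print(tri([rays(c,w,True),rays(c2["scene"],s)]))
goal([.5425,-.300,.20],1.441); goal([.5425,-.30,.124],1.441)
E
```

```text
[[ 0.54335777 -0.30093646  0.17      ]]
[[ 0.54435636 -0.29956641  0.064     ]]
(array([ 0.54285502, -0.3028975 ,  0.14567422]), [0.0007462428410181484, 0.0007462428410182492]) (array([ 0.5424807 , -0.30194964,  0.1458145 ]), [0.0009339862576172717, 0.0009339862576170985])
(array([ 0.5221343 , -0.38874606,  0.15739514]), [0.0020876706106473944, 0.0020876706106474556])
(array([ 0.47028923, -0.34152113,  0.157756  ]), [0.00039115526586750647, 0.00039115526586746245])
t 3.2 at [ 0.5418 -0.2577  0.3057] [ 3.1409e+00 -6.0000e-04  1.4432e+00] -> [-0.0838, 0.0119, 0.2114] [0.0003, -0.0003, 0.0011]
t 3.2 at [ 0.5418 -0.2577  0.3057] [ 3.1409e+00 -6.0000e-04  1.4432e+00] -> [-0.0839, 0.0118, 0.3634] [0.0003, -0.0003, 0.0011]
```

The wrist view shows the blue handle from (325,253) to (325,290), standing upright in its well. It is clear of the green rod at (250,325) and the orange one at (312,365). I'm descending with the fingers half open.

Emit:
{"name": "play_rows", "arguments": {
  "deltas": [
    [-0.05,0.01,0.03,0,0,0,0.3],
    [-0.086,0.012,0.09,0,0,0,0.3],
    [-0.086,0.012,0.17,0,0,0,0.3],
    [-0.086,0.012,0.24,0,0,0,0.3],
    [-0.086,0.012,0.3,0,0,0,0.3],
    [-0.086,0.012,0.34,0,0,0,0.3],
    [-0.086,0.012,0.363,0,0,0,0.3],
    [-0.086,0.012,0.363,0,0,0,0.3],
    [-0.086,0.012,0.363,0,0,0,0.3]
  ]
}}

```text
clock: 4.1
position: [0.5421, -0.3026, 0.1248]
tool_rot: [3.14, 0.0, 1.441]
force: [0.2, 0.1, 0.1]
grip_width: 0.0601
finger_force: 0.0
```

Emit:
{"name": "play_rows", "arguments": {
  "deltas": [
    [0,0,0,0,0,0,0.6],
    [0,0,0,0,0,0,0.8],
    [0,0,0,0,0,0,1],
    [0,0,0,0,0,0,1],
    [0,0,0,0,0,0,1],
    [0,0,0,0,0,0,1]
  ],
  "newtons": 60
}}

```text
clock: 4.7
position: [0.5419, -0.303, 0.1246]
tool_rot: [3.14, 0.0, 1.44]
force: [-1.3, 0.1, 7.1]
grip_width: 0.0186
finger_force: 58.3
```

Emit:
{"name": "play_rows", "arguments": {
  "deltas": [
    [0,0,-0.03,0,0,0,1],
    [0,0,-0.07,0,0,0,1],
    [0,0,-0.11,0,0,0,1],
    [0,0,-0.16,0,0,0,1],
    [0,0,-0.22,0,0,0,1],
    [0,0,-0.28,0,0,0,1],
    [0,0,-0.32,0,0,0,1],
    [0,0,-0.34,0,0,0,1],
    [0,0,-0.34,0,0,0,1]
  ]
}}

```text
clock: 5.6
position: [0.5417, -0.303, 0.2952]
tool_rot: [3.14, 0.0, 1.44]
force: [0.3, -1.0, -0.6]
grip_width: 0.0184
finger_force: 58.6
```

```bash
python3 - <<'E'
from h import *
print(observe()["finger_force"],observe()["grip_width"])
c=get_calibration("wrist"); w=grab_frame("wrist"); s=grab_frame("scene")
cv2.imwrite("pics/w3.png",w[:,:,::-1]); cv2.imwrite("pics/s3.png",s[:,:,::-1])
np.save("w3.npy",c,allow_pickle=True)
cv2.imwrite("pics/c3.png",np.hstack([cv2.resize(w[180:420,220:420],(500,600)),cv2.resize(s[170:330,130:210],(300,600))])[:,:,::-1])
goal([.535,-.06,.295],1.441); goal([.5306,.178,.295],1.441)
E
```

```text
58.64622116088867 0.018448282829584762
t 5.7 at [ 0.5412 -0.3025  0.2931] [-3.1407e+00 -4.0000e-04  1.4403e+00] -> [0.4792, -0.0754, -0.0035] [-0.0004, -0.0002, -0.0003]
t 5.7 at [ 0.5412 -0.3025  0.2931] [-3.1407e+00 -4.0000e-04  1.4403e+00] -> [0.95, -0.1461, -0.0032] [-0.0004, -0.0002, -0.0003]
```

View pics/c3.png

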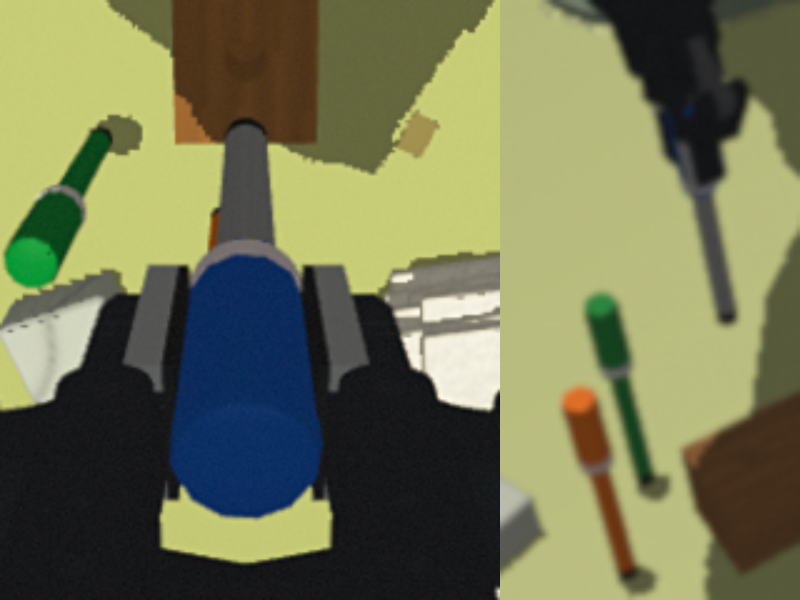

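The rod is held and clear of the rack. In the wrist image its black tip edge is at about (318,228), and the scene crop shows it straight in the fingers.

```bash
python3 - <<'E'
from h import *
c=np.load("w3.npy",allow_pickle=True).item(); sc=get_calibration("scene")
print("rim wrist", plane(c,[318.4,228.6],.179,True), "tip scene",plane(sc,[130+226*80/300,170+318*160/600],.179))
print("top centre wrist",plane(c,[220+246/2.5,180+460/2.5],.339,True))
E
```

```text
rim wrist [[ 0.54425763 -0.29734621  0.179     ]] tip scene [[ 0.54319327 -0.30393072  0.179     ]]
top centre wrist [[ 0.54331907 -0.30136545  0.339     ]]
```

Emit:
{"name": "play_rows", "arguments": {
  "deltas": [
    [0.02,0,-0.05,0,0,0,1],
    [0.09,-0.015,-0.06,0,0,0,1],
    [0.18,-0.03,-0.06,0,0,0,1],
    [0.27,-0.043,-0.06,0,0,0,1],
    [0.36,-0.057,-0.06,0,0,0,1],
    [0.45,-0.07,-0.06,0,0,0,1],
    [0.54,-0.085,-0.06,0,0,0,1],
    [0.63,-0.1,-0.06,0,0,0,1],
    [0.72,-0.115,-0.06,0,0,0,1],
    [0.8,-0.13,-0.06,0,0,0,1]
  ]
}}

```text
clock: 6.7
position: [0.5283, 0.1046, 0.3227]
tool_rot: [-3.14, 0.001, 1.441]
force: [1.3, 0.6, -1.8]
grip_width: 0.0185
finger_force: 58.8
```

```bash
python3 - <<'E'
from h import *
goal([.528,.178,.29],1.441)
E
```

```text
t 6.7 at [0.5283 0.1046 0.3227] [-3.1401e+00  7.0000e-04  1.4412e+00] -> [0.1455, -0.0194, 0.0654] [-0.0007, 0.0003, 0.0001]
```

Emit:
{"name": "play_rows", "arguments": {
  "deltas": [
    [0.06,-0.01,0,0,0,0,1],
    [0.11,-0.015,0,0,0,0,1],
    [0.14,-0.019,0.01,0,0,0,1],
    [0.1455,-0.0194,0.04,0,0,0,1],
    [0.1455,-0.0194,0.065,0,0,0,1],
    [0.1455,-0.0194,0.065,0,0,0,1],
    [0.1455,-0.0194,0.065,0,0,0,1]
  ]
}}

```text
clock: 7.4
position: [0.5291, 0.1748, 0.2912]
tool_rot: [-3.141, 0.001, 1.439]
force: [-0.6, -0.3, -0.7]
grip_width: 0.0186
finger_force: 58.8
```

```bash
python3 - <<'E'
from h import *
c=get_calibration("wrist"); w=grab_frame("wrist"); s=grab_frame("scene"); np.save("w4.npy",c,allow_pickle=True)
cv2.imwrite("pics/w4.png",w[:,:,::-1]); cv2.imwrite("pics/s4.png",s[:,:,::-1])
cv2.imwrite("pics/c4.png",np.hstack([cv2.resize(w[150:330,245:395],(500,600)),cv2.resize(s[100:220,315:375],(300,600))])[:,:,::-1])
o=observe();print(o["position"],o["qpos"],o["force"],o["grip_width"])
E
```

```text
[0.52926103 0.17512224 0.29176742] [-0.8348177   0.39699227  0.56170064  1.72854528 -0.23525947  1.08314737
 -0.32870968] [-1.11406551  0.12495266 -0.8624786 ] 0.01839827707289206
```

View pics/c4.png

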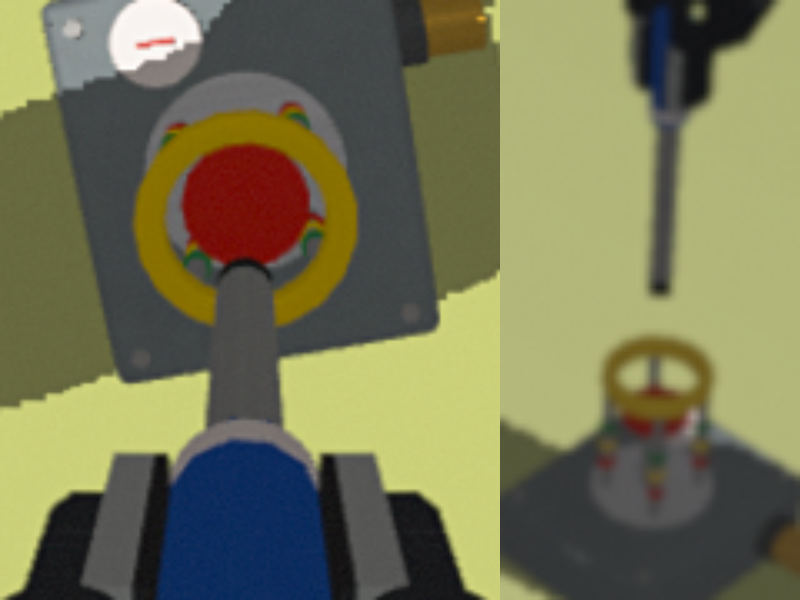

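The wrist view shows the ring centred at about (319,216) and the tip edge at (318,228). The scene crop shows the tip above the ring. I'll compute the lateral offset.

```bash
python3 - <<'E'
from h import *
c=np.load("w4.npy",allow_pickle=True).item(); sc=get_calibration("scene")
tz=.2918-.1152
print("tip z",tz,"rim",plane(c,[318.5,228.6],tz,True),"ring",plane(c,[318.8,216],.125,True),"cap",plane(c,[318.8,211.5],.1,True))
print("scene tip",plane(sc,[315+160/5,100+292/5],tz),"ring",plane(sc,[315+158/5,100+375/5],.12))
goal([.5288,.1785,.22],1.441)
E
```

```text
tip z 0.1766 rim [[0.53143908 0.18079371 0.1766    ]] ring [[0.53146684 0.17885005 0.125     ]] cap [[0.53134693 0.17768841 0.1       ]]
scene tip [[0.53246762 0.17301647 0.1766    ]] ring [[0.53061934 0.17689382 0.12      ]]
t 7.5 at [0.5293 0.1751 0.2918] [ 3.1411e+00 -2.0000e-04  1.4393e+00] -> [0.0065, -0.0019, 0.1435] [0.0002, -0.0001, -0.0008]
```

Emit:
{"name": "play_rows", "arguments": {
  "deltas": [
    [0.0066,-0.001,0,0,0,0,1],
    [0.0066,-0.001,0.03,0,0,0,1],
    [0.0066,-0.001,0.07,0,0,0,1],
    [0.0066,-0.001,0.1,0,0,0,1],
    [0.0066,-0.001,0.125,0,0,0,1],
    [0.0066,-0.001,0.136,0,0,0,1],
    [0.0066,-0.001,0.14,0,0,0,1],
    [0.0066,-0.001,0.14,0,0,0,1]
  ],
  "newtons": 80
}}

```text
clock: 8.3
position: [0.5291, 0.1791, 0.2216]
tool_rot: [3.141, -0.0, 1.44]
force: [-0.1, -0.1, -0.8]
grip_width: 0.0182
finger_force: 78.1
```

Emit:
{"name": "play_rows", "arguments": {
  "deltas": [
    [0,0,0.004,0,0,0,1],
    [0,0,0.008,0,0,0,1],
    [0,0,0.012,0,0,0,1],
    [0,0,0.016,0,0,0,1],
    [0,0,0.02,0,0,0,1],
    [0,0,0.02,0,0,0,1],
    [0,0,0.02,0,0,0,1]
  ]
}}

```text
clock: 9.0
position: [0.5291, 0.1791, 0.2116]
tool_rot: [3.141, -0.0, 1.44]
force: [-0.8, -0.7, 6.1]
grip_width: 0.018
finger_force: 78.8
```

Emit:
{"name": "play_rows", "arguments": {
  "deltas": [
    [0,0,0.004,0,0,0,1],
    [0,0,0.008,0,0,0,1],
    [0,0,0.012,0,0,0,1],
    [0,0,0.016,0,0,0,1],
    [0,0,0.02,0,0,0,1],
    [0,0,0.024,0,0,0,1],
    [0,0,0.028,0,0,0,1],
    [0,0,0.03,0,0,0,1],
    [0,0,0.03,0,0,0,1],
    [0,0,0.03,0,0,0,1]
  ]
}}

```text
clock: 10.0
position: [0.529, 0.179, 0.1964]
tool_rot: [3.141, -0.0, 1.44]
force: [0.3, 0.1, 4.5]
grip_width: 0.0185
finger_force: 78.6
```

Emit:
{"name": "play_rows", "arguments": {
  "deltas": [
    [0,0,0.004,0,0,0,1],
    [0,0,0.008,0,0,0,1],
    [0,0,0.012,0,0,0,1],
    [0,0,0.016,0,0,0,1],
    [0,0,0.02,0,0,0,1],
    [0,0,0.02,0,0,0,1],
    [0,0,0.02,0,0,0,1]
  ]
}}

```text
clock: 10.7
position: [0.5291, 0.1791, 0.1864]
tool_rot: [3.141, -0.0, 1.44]
force: [-0.7, -0.2, 9.6]
grip_width: 0.0181
finger_force: 78.8
```

```bash
python3 - <<'E'
from h import *
c=get_calibration("wrist"); w=grab_frame("wrist"); s=grab_frame("scene"); np.save("w5.npy",c,allow_pickle=True)
cv2.imwrite("pics/w5.png",w[:,:,::-1]); cv2.imwrite("pics/s5.png",s[:,:,::-1])
cv2.imwrite("pics/c5.png",np.hstack([cv2.resize(w[180:300,260:360],(500,600),interpolation=cv2.INTER_CUBIC),cv2.resize(s[145:205,330:360],(300,600),interpolation=cv2.INTER_CUBIC)])[:,:,::-1])
o=observe();print(o["position"],o["force"],o["grip_width"])
E
```

```text
[0.5290347  0.17911348 0.18648092] [-0.29969525  0.06771837 10.07206764] 0.018334259700565986
```

View pics/c5.png

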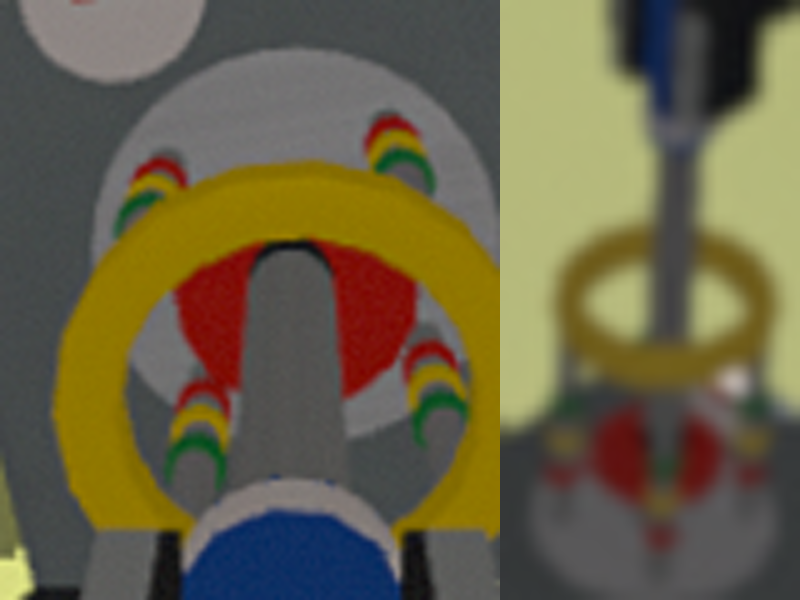

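In the wrist crop the tip sits squarely inside the ring on the red cap. In the scene crop the cap is between the yellow and red marks. The 10 N reading matches about 28 mm down, so the last 7 to 8 mm follows in small steps.

Emit:
{"name": "play_rows", "arguments": {
  "deltas": [
    [0,0,0.003,0,0,0,1],
    [0,0,0.006,0,0,0,1],
    [0,0,0.009,0,0,0,1],
    [0,0,0.009,0,0,0,1],
    [0,0,0.009,0,0,0,1]
  ]
}}

```text
clock: 11.3
position: [0.5289, 0.179, 0.1818]
tool_rot: [3.142, 0.0, 1.44]
force: [0.1, -0.2, 4.1]
grip_width: 0.0181
finger_force: 78.6
```

Emit:
{"name": "play_rows", "arguments": {
  "deltas": [
    [0,0,0.002,0,0,0,1],
    [0,0,0.004,0,0,0,1],
    [0,0,0.005,0,0,0,1],
    [0,0,0.005,0,0,0,1],
    [0,0,0.005,0,0,0,1],
    [0,0,0.005,0,0,0,1]
  ]
}}

```text
clock: 11.9
position: [0.529, 0.1791, 0.1794]
tool_rot: [3.141, -0.0, 1.44]
force: [-0.4, -0.2, 6.1]
grip_width: 0.018
finger_force: 78.6
```

```bash
python3 - <<'E'
from h import *
w=grab_frame("wrist"); s=grab_frame("scene")
cv2.imwrite("pics/w6.png",w[:,:,::-1]); cv2.imwrite("pics/s6.png",s[:,:,::-1])
cv2.imwrite("pics/c6.png",np.hstack([cv2.resize(w[180:300,260:360],(500,600),interpolation=cv2.INTER_CUBIC),cv2.resize(s[145:205,330:360],(300,600),interpolation=cv2.INTER_CUBIC)])[:,:,::-1])
c=get_calibration("scene"); R=Ro.from_euler("xyz",c["rotation"]).as_matrix(); f=240/np.tan(np.radians(c["fovy"])/2)
for z in (.064,.076,.088):  # expected cap centre and near-edge pixels
    q=(np.array([.5312,.178,z])-c["xyz"])@R; print(z,(f*q[:2]/q[2]+[c["cx"],c["cy"]]-[330,145])*10+[500,0])
for im in ("s5","s6"):
    B,l=blobs(cv2.imread(f"pics/{im}.png")[145:205,330:360,::-1].copy(),(0,140,50),(8,255,255),4); print(im,B)
o=observe();print(o["position"],o["force"],o["grip_width"],o["finger_force"])
E
```

```text
0.064 [661.37310139 464.51972697]
0.076 [663.32432459 429.79174718]
0.088 [665.29660465 394.68899632]
s5 [([9, 41, 6, 9, 38], [11.8, 44.9]), ([18, 42, 4, 8, 22], [19.3, 45.5])]
s6 [([9, 43, 6, 9, 34], [11.8, 46.9]), ([18, 44, 4, 8, 22], [19.3, 47.5])]
[0.52897468 0.17905836 0.17945344] [ 0.1245227  -0.30327057  6.94255423] 0.018136794690639543 78.56750965118408
```

View pics/c6.png

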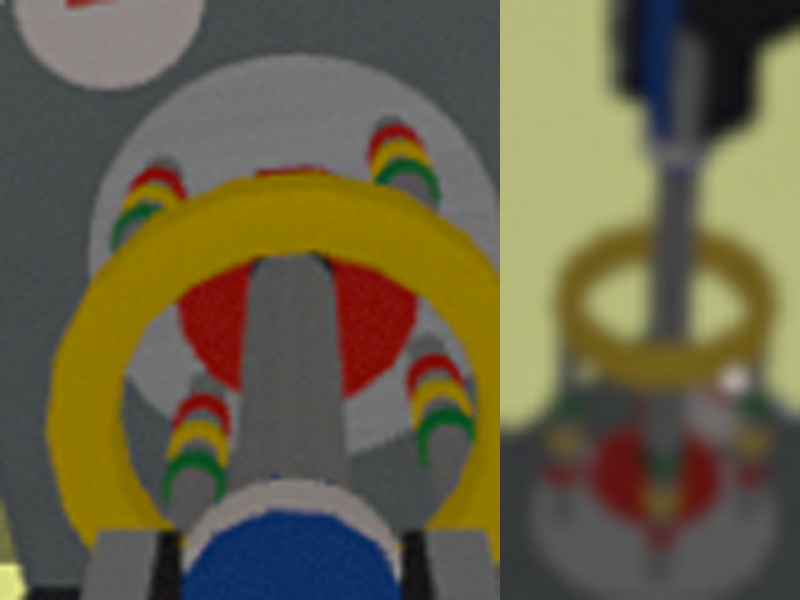

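The scene crop shows the cap about level with the red marks. The force of about 7 N, against 9.5 N at the click, suggests it is still about 1 mm short, so I'll add 1 mm.

Emit:
{"name": "play_rows", "arguments": {
  "deltas": [
    [0,0,0.001,0,0,0,1],
    [0,0,0.002,0,0,0,1],
    [0,0,0.002,0,0,0,1],
    [0,0,0.002,0,0,0,1],
    [0,0,0.002,0,0,0,1]
  ]
}}

```text
clock: 12.5
position: [0.529, 0.1791, 0.1785]
tool_rot: [3.141, -0.0, 1.44]
force: [-1.1, 0.0, 8.3]
grip_width: 0.0187
finger_force: 78.6
```

```bash
python3 - <<'E'
from h import *
for i in range(2): grab_frame("top"); o=observe();print(o["position"],o["force"],o["finger_force"])
if 6.5<o["force"][2]<11: print(job_done())
E
```

```text
[0.52900474 0.17906237 0.17853877] [0.16055407 1.07891884 8.2302271 ] 78.57511281967163
[0.52898032 0.17909159 0.17852137] [ 0.70789882 -0.09010302  7.80199875] 78.57598900794983
the job is handed in; nothing more can be done
None
```

I handed the job in at about 12.6 s on the robot's clock, with the rod still gripped and holding the cap at about 36 mm, the third click; that depth is my estimate from arm height and an 8 N push, and the hand-in returned no verdict.

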